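# Feel along a gas line for leaks, then vent it

## Robot

A 6-joint arm with a two-finger parallel gripper is mounted at the origin on the work surface. World frame = base frame: x ahead of the robot, y to its left, z up, the work surface at z = 0. Lengths are in m, angles in rad, forces in N, time in s.
With the tool pointing down it reaches from about 0.375 to 0.975 m from the base axis. Payload 3.8 kg.
Tool frame: the origin (TCP) lies between the finger pads, 19 mm behind the fingertips; this is the grasp point; z points along the fingers, y is the line along which they close (so a half turn about z gives the same grasp; the last joint's range is limited). The gripper opens to 88 mm and grips with 3 to 60 N. Pads are 18 mm wide; open, the fingers measure 123 mm over their backs; the gripper's body (75 mm by 187 mm) begins 45 mm behind the grasp point.
Start: joints at [-1.381, 0.264, 1.604, -0, 1.274, -0.037], TCP at [0.152, -0.658, 0.257] pointing down, gripper open.
Joint ranges: [-2.63, 2.63], [-0.94, 2.18], [0.31, 2.57], [-1.31, 4.45], [0, 2.66], [-2.55, 2.55]. Speed limits (rad/s): [2.57, 2.57, 3.14, 3.14, 3.14, 3.14].

## Interface

Orientations are given as [roll, pitch, yaw] about the fixed x, y, z axes, in that order (R = Rz(yaw) Ry(pitch) Rx(roll)).
In Python, from cell import robot gives the robot as it stands. Calls block until the motion is done:
- robot.move_pose(position, orientation): joint-space move of the TCP to a pose.
- robot.movel(position, rotation=None, rate=0.15, contact_N=None): straight line of the TCP; rotation=None keeps the orientation; rate is the mean speed in m/s. With contact_N (N) it stops when the force on the tool has changed by that much, and returns True; else False.
- robot.movej(angles): joint-space move.
- robot.gripper_to(opening, squeeze=None): finger opening in m; squeeze is the grip in N (None keeps the last); returns when the fingers have stopped.
- robot.pause(seconds).
- robot.solve_ik(position, orientation): joint angles nearest the present ones, or None.
- robot.sense(): the state.
- robot.get_image(name): name is "scene" or "top" or "wrist"; returns (picture, depth): 420x560x3 uint8, blue, green, red; 420x560 float32, m along the optical axis (not along the pixel's ray), 0 where there is no reading.
- robot.calibration(name): a dict with "camera_matrix" (3x3 intrinsics, pixels), "world_from_camera" (4x4, takes a point from camera to world coordinates); the wrist camera has in their place "mount" (4x4, takes a point from camera to tool coordinates, whose origin is the TCP and whose axes are the flange's). Camera axes: x right, y down, z forward; pixel columns grow to the right and rows downward; lengths in m; the calibration is good to about 2 mm. A picture is of the moment at which its call begins: read the wrist's pose just before it. calibration takes no time and is no camera call.
A pose or a line that the arm cannot do raises robot.IKError and nothing moves.
- robot.job_done(): hands the job in; it is judged then, once.
The state is a dict: "t": time; "joint_positions": joint angles; "dq": joint speeds; "tau": joint torques, N m; "tool_pos": TCP position; "tcp_rot": TCP orientation; "force": force on the tool from outside, world axes, zero at the start; "moment": the same for the moment, N m; "grip_width": finger opening in m; "grip_force": force on a finger pad.
Only numpy, scipy, OpenCV 4.12 (cv2) and the standard library are available. Lean on these libraries where they do the work, as an engineer would, in place of code of your own. Each camera call takes 0.05 s, during which the arm holds its last target. There are 200 camera calls.

## Task

Check the copper gas pipe for leaks: starting at its regulator end, move the fingertips along it, about a finger's breadth above the middle of the pipe and without touching it, following both bends as far as the last union nut. Then press the blue relief button at the end of that pipe well down and let it come up again. Leave the steel line and the loose couplers, jar and spanner alone.

Things in the scene. Friction and masses are not known exactly. Their poses are not given: they have to be found in the camera images.
- copper_line: a fixed white mounting plate, 100 (x) x 320 (y) x 6 mm, origin at the centre of its underside, z up; its +y end carries a horizontal brass regulator with a black knob (about 61 mm high), its -y end a blue push button; between them runs a copper (orange-brown) pipe of 15 mm diameter with three bright steel union nuts of 24 mm diameter. Has the regulator on the robot's left.
- copper_pipe: the copper pipe itself, fixed on the plate, same origin and axes as copper_line. Its axis lies 26 mm above the bench (crown 33.5 mm, nuts 38 mm) and runs in the plate's frame from (28, 94) mm at the regulator straight to the bend (28, 15), slanting to the bend (-28, -30), then straight to (-28, -85); it is bare and rigid
- mark0 (a point): point on top of the copper pipe at the union nut at the regulator end, number 1 of 6 along it from the regulator; at (0.028, 0.072, 0.038) m in the frame of copper_line
- mark1 (a point): point on top of the copper pipe at the first straight, number 2 of 6 along it from the regulator; at (0.028, 0.043, 0.0335) m in the frame of copper_line
- mark2 (a point): point on top of the copper pipe at the first bend, number 3 of 6 along it from the regulator; at (0.028, 0.015, 0.0335) m in the frame of copper_line
- mark3 (a point): point on top of the copper pipe at the middle union nut, number 4 of 6 along it from the regulator; at (0, -0.0075, 0.038) m in the frame of copper_line
- mark4 (a point): point on top of the copper pipe at the second bend, number 5 of 6 along it from the regulator; at (-0.028, -0.030, 0.0335) m in the frame of copper_line
- mark5 (a point): point on top of the copper pipe at the union nut at the button end, number 6 of 6 along it from the regulator; at (-0.028, -0.075, 0.038) m in the frame of copper_line
- relief_top (a point): centre of the top of the blue relief button (30 mm diameter) beyond the pipe's last nut, at about (-28, -123) mm in the frame of copper_line, facing up; it goes down with the button
- relief (a joint): travel of that button: 0 up, 0.006 m fully down; a spring pushes it back, fully down takes about 5 N
- steel_line: a second such plate of the same size, layout, origin and axes, its pipe of dark grey steel. The two lines stand one nearer and one farther from the robot, and may be swapped. Not to be touched.
- coupler_a: a loose keg coupler lying on the bench, about 160 x 56 x 57 mm, blue cup to -x, metal body and black lever to +x, origin on the bench under it, 0.7 kg. Leave alone.
- coupler_b: a loose keg coupler lying on the bench, about 160 x 56 x 57 mm, blue cup to -x, metal body and black lever to +x, origin on the bench under it, 0.7 kg. Leave alone.
- jar: a loose upright jar, 62 mm diameter, 85 mm high, green label, white cap, origin at the centre of its underside. Leave alone.
- spanner: a loose steel spanner lying on the bench beyond the lines, 190 mm long along its x. Leave alone.
- steel_relief (a joint): travel of the steel line's button, as relief; to stay at 0

How it is judged:
On the way, in this order (a step that is already met when the one before it is completed fails the run):
1. the fingertips pass close above the union nut at the regulator end of the copper pipe (horizontal distance between the grasp point and mark0 below 0.015 m and z of the grasp point in the frame of mark0 between 0.012 and 0.055 m), for 0.05 s.
2. the fingertips pass close above the first straight of the copper pipe (horizontal distance between the grasp point and mark1 below 0.015 m and z of the grasp point in the frame of mark1 between 0.012 and 0.055 m), for 0.05 s.
3. the fingertips pass close above the first bend of the copper pipe (horizontal distance between the grasp point and mark2 below 0.015 m and z of the grasp point in the frame of mark2 between 0.012 and 0.055 m), for 0.05 s.
4. the fingertips pass close above the middle union nut of the copper pipe (horizontal distance between the grasp point and mark3 below 0.015 m and z of the grasp point in the frame of mark3 between 0.012 and 0.055 m), for 0.05 s.
5. the fingertips pass close above the second bend of the copper pipe (horizontal distance between the grasp point and mark4 below 0.015 m and z of the grasp point in the frame of mark4 between 0.012 and 0.055 m), for 0.05 s.
6. the fingertips pass close above the union nut at the button end of the copper pipe (horizontal distance between the grasp point and mark5 below 0.015 m and z of the grasp point in the frame of mark5 between 0.012 and 0.055 m), for 0.05 s.
7. the blue button of the copper line is pressed at least 4 mm down (value of joint relief above 0.004 m), for 0.1 s.
At the end, for the whole second after the job is handed in: The TCP passed the six marks in order, within 15 mm sideways and 12 to 55 mm above each (tips up to 36 mm above); then the button was pressed 4 mm or more and is up again (under 1.5 mm); the other button is up; each loose thing is within 15 mm of its start (value of joint each of relief, steel_relief below 0.0015 m and distance of each of coupler_a, coupler_b, jar, spanner from where it was at the start of the episode below 0.015 m); the robot touches nothing.
It fails at once if the copper pipe is touched (contact force between any of the arm, the fingers and copper_pipe above 0.5 N).
It fails at once if the steel line is touched (contact force between any of the arm, the fingers and steel_line above 0.5 N).
It fails at once if a loose coupler, the jar or the spanner is touched (contact force between any of the arm, the fingers and coupler_a above 0.5 N or contact force between any of the arm, the fingers and coupler_b above 0.5 N or contact force between any of the arm, the fingers and jar above 0.5 N or contact force between any of the arm, the fingers and spanner above 0.5 N).
It fails at once if a loose thing is pushed or lifted from its place (distance of any of coupler_a, coupler_b, jar, spanner from where it was at the start of the episode above 0.015 m).
It also fails if it takes over 54 s, if anything falls off the work surface, if the arm or the gripper's body presses on something with over 40 N, if the wrist force passes 120 N, or if a joint passes its speed limit or range.

## Working session

There is one attempt and no reset: what is moved stays moved. The work goes in short steps, each a Python script; the robot and the scene stay as the last script left them, time stands still between calls to the robot, and variables do not carry over. Pictures are saved under pics/ and viewed, at most 10 in all, crops included, and the job is handed in when it is done.

```bash
mkdir -p pics && python3 - <<'E'
from cell import robot
import cv2,numpy as np
for n in("top","scene"):
    p,d=robot.get_image(n);cv2.imwrite(f"pics/{n}.png",p);np.savez(f"{n}.npz",p=p,d=d)
    c=robot.calibration(n);print(n,c)
s=robot.sense();print(s["t"],s["tcp_rot"],s["tool_pos"],s["force"])
E
```

```text
top {'camera_matrix': array([[514.92189272,   0.        , 276.96864546],
       [  0.        , 514.92189272, 205.52007508],
       [  0.        ,   0.        ,   1.        ]]), 'world_from_camera': array([[ 0.00263681, -0.99925146,  0.03859496,  0.55994968],
       [-0.99975335, -0.00178311,  0.02213708, -0.01055713],
       [-0.02205169, -0.03864381, -0.9990097 ,  1.17922644],
       [ 0.        ,  0.        ,  0.        ,  1.        ]])}
scene {'camera_matrix': array([[538.41155198,   0.        , 279.08119463],
       [  0.        , 538.41155198, 211.48920464],
       [  0.        ,   0.        ,   1.        ]]), 'world_from_camera': array([[ 1.52097347e-01,  8.24129431e-01, -5.45597908e-01,
         1.32425549e+00],
       [ 9.88365029e-01, -1.27372227e-01,  8.31317295e-02,
        -1.02424108e-01],
       [-9.82715602e-04, -5.51894008e-01, -8.33913687e-01,
         1.11401885e+00],
       [ 0.00000000e+00,  0.00000000e+00,  0.00000000e+00,
         1.00000000e+00]])}
0.1 [-3.13957600e+00 -6.00477592e-05  2.26787104e-01] [ 0.15163332 -0.65712807  0.25621704] [-0.69280565  0.26001212 -0.0513735 ]
```

View pics/top.png

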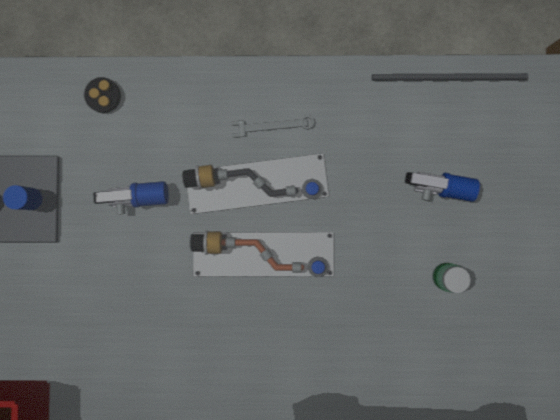

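View pics/scene.png

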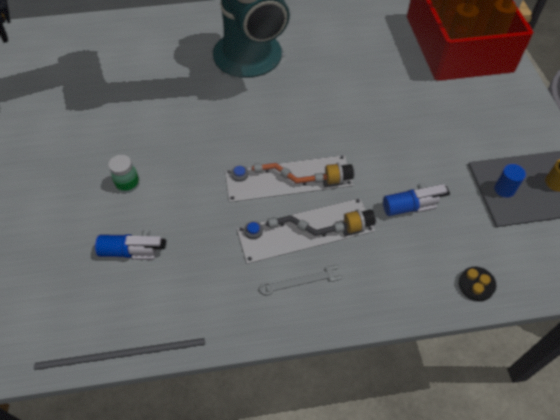

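The top view shows the copper line nearer the robot: plate spans columns 193–334, rows 233–277, with the regulator at left (207,242) and the blue button at (318,267). The scene view agrees, with the copper pipe at about (290,172).

```bash
cat > h.py <<'E'
import cv2,numpy as np
from cell import robot
def cast(n,uv,z):
    c=robot.calibration(n);T=c["world_from_camera"];uv=np.atleast_2d(uv)
    r=np.c_[uv,np.ones(len(uv))]@np.linalg.inv(c["camera_matrix"]).T@T[:3,:3].T
    return (T[:3,3]+r*((z-T[2,3])/r[:,2:]))[:,:2]
def big(m):
    c=max(cv2.findContours(m,cv2.RETR_EXTERNAL,cv2.CHAIN_APPROX_NONE)[0],key=cv2.contourArea);return c
E
python3 - <<'E'
from h import *
for n,(x0,y0,x1,y1) in dict(top=(180,226,345,284),scene=(218,148,362,204)).items():
    f=np.load(n+".npz");p=f["p"];d=f["d"];roi=np.zeros(p.shape[:2],np.uint8);roi[y0:y1,x0:x1]=255
    if n=="scene": roi=cv2.fillPoly(roi*0,[np.array([[218,160],[355,148],[362,185],[225,204]])],255)
    hsv=cv2.cvtColor(p,cv2.COLOR_BGR2HSV)
    w=cv2.inRange(hsv,(0,0,150),(180,60,255))&roi
    g=cv2.cvtColor(p,cv2.COLOR_BGR2GRAY); t,_=cv2.threshold(g[roi>0],0,255,cv2.THRESH_OTSU)
    w=((g>t)*255).astype(np.uint8)&roi
    pts=cast(n,big(w)[:,0].astype(float),.006)
    r=cv2.minAreaRect((pts*1000).astype(np.float32));print(n,"otsu",t,"plate",r)
    b=cv2.inRange(hsv,(105,120,40),(130,255,255))&roi
    m=cv2.moments(big(b));uv=(m["m10"]/m["m00"],m["m01"]/m["m00"])
    T=robot.calibration(n)["world_from_camera"];K=robot.calibration(n)["camera_matrix"]
    dd=np.median(d[b>0]);P=T[:3,:3]@(np.linalg.inv(K)@[*uv,1]*dd)+T[:3,3];print("button",uv,P, (b>0).sum())
    c=cv2.inRange(hsv,(3,90,60),(14,255,255))&roi
    ys,xs=np.nonzero(c);q=cast(n,np.c_[xs,ys].astype(float),.032 if n=="top" else .03)
    q=q[np.argsort(-q[:,1])]
    for a in np.array_split(q,14):print(len(a),np.round(a.mean(0)*1000,1),end="; ")
    print()
E
```

```text
top otsu 121.0 plate ((480.1107177734375, 73.47427368164062), (65.74214935302734, 266.3233642578125), 0.27209344506263733)
button (317.6988727858293, 266.81320450885664) [ 0.46831194 -0.07591176  0.02965102] 121
20 [523.2 106.2]; 20 [522.8  94.6]; 20 [522.8  85.6]; 20 [522.9  76.7]; 20 [522.9  67.8]; 20 [520.   59.9]; 19 [513.  54.]; 19 [498.6  42.3]; 19 [479.6  26.9]; 19 [471.9  20.8]; 19 [467.9  13.5]; 19 [467.8   5.1]; 19 [467.8  -3.3]; 19 [467.5 -13. ]; 
scene otsu 103.0 plate ((484.0333557128906, 56.85603332519531), (144.7482147216797, 367.1185607910156), 0.4568699598312378)
button (239.11779448621553, 170.52130325814537) [ 0.47301412 -0.07568525  0.02612708] 81
19 [528.2 136.5]; 19 [527.6 104.4]; 19 [528.5  94.6]; 19 [528.8  85.1]; 19 [529.4  76.8]; 19 [528.6  67.5]; 18 [523.5  59.7]; 18 [516.8  53.1]; 18 [503.3  42.2]; 18 [481.1  24.3]; 18 [473.2  17. ]; 18 [472.6   7.9]; 18 [472.6  -1.4]; 18 [473.8 -10.2];
```

```bash
python3 - <<'E'
from h import *
print(robot.calibration("wrist"))
pi=np.pi
for y in(-pi/2,0,pi/2):
    print(y,[robot.solve_ik([.525,Y,.078],[pi,0,y]) for Y in(.12,-.076)])
robot.gripper_to(0.0)
robot.move_pose([.44,.03,.30],[pi,0,pi/2] if robot.solve_ik([.44,.03,.30],[pi,0,pi/2]) is not None else [pi,0,0])
s=robot.sense();p,d=robot.get_image("wrist");cv2.imwrite("pics/w1.png",p)
np.savez("w1.npz",p=p,d=d,pos=s["tool_pos"],rot=s["tcp_rot"]);print(s["t"],s["tool_pos"],s["tcp_rot"],s["grip_width"])
E
```

```text
{'camera_matrix': array([[357.5024184 ,   0.        , 287.08609707],
       [  0.        , 357.5024184 , 206.21180296],
       [  0.        ,   0.        ,   1.        ]]), 'mount': array([[-1.71980372e-05, -9.50119417e-01, -3.11886347e-01,
         8.02318866e-02],
       [ 9.99999604e-01,  2.61109045e-04, -8.50575239e-04,
        -8.08317158e-04],
       [ 8.89584396e-04, -3.11886239e-01,  9.50119036e-01,
        -1.26705095e-01],
       [ 0.00000000e+00,  0.00000000e+00,  0.00000000e+00,
         1.00000000e+00]])}
-1.5707963267948966 [None, None]
0 [array([ 1.78458532e-01,  1.90325327e-01,  2.05563157e+00, -4.44089210e-16,
        8.95635755e-01,  1.74925486e+00]), array([-1.90719767e-01,  1.76371411e-01,  2.07254200e+00, -4.44089210e-16,
        8.92679242e-01,  1.38007656e+00])]
1.5707963267948966 [array([ 1.78458532e-01,  1.90325327e-01,  2.05563157e+00, -4.44089210e-16,
        8.95635755e-01,  1.78458532e-01]), array([-1.90719767e-01,  1.76371411e-01,  2.07254200e+00, -4.44089210e-16,
        8.92679242e-01, -1.90719767e-01])]
4.0417 [0.44023124 0.02943204 0.29997443] [-3.14157010e+00  2.16386485e-04  1.56971385e+00] 0.0002520427559059986
```

View pics/w1.png

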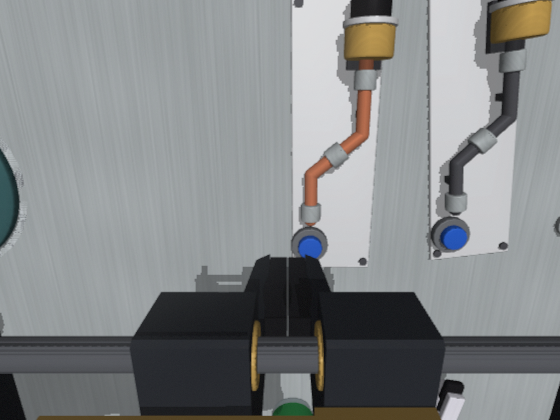

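The wrist view shows the copper pipe's nuts at (366,79), (336,154), (311,213), its bends near (365,133) and (310,175), and its button at (310,247).

```bash
python3 - <<'E'
from h import *
from scipy.spatial.transform import Rotation as R
f=np.load("w1.npz");p=f["p"];d=f["d"];c=robot.calibration("wrist")
T=np.eye(4);T[:3,:3]=R.from_euler("xyz",f["rot"]).as_matrix();T[:3,3]=f["pos"];T=T@c["mount"]
def castw(uv,z):
    r=np.c_[uv,np.ones(len(uv))]@np.linalg.inv(c["camera_matrix"]).T@T[:3,:3].T
    return (T[:3,3]+r*((z-T[2,3])/r[:,2:]))[:,:2]
hsv=cv2.cvtColor(p,cv2.COLOR_BGR2HSV)
m=cv2.inRange(hsv,(3,100,60),(13,255,255));m[:,:295]=0;m[:,385:]=0;m[:60]=0;m[232:]=0
ys,xs=np.nonzero(m);q=castw(np.c_[xs,ys].astype(float),.028);q=q[np.argsort(-q[:,1])]
print([tuple(np.round(a.mean(0)*1000,1)) for a in np.array_split(q,16)])
b=cv2.inRange(hsv,(105,120,40),(130,255,255));b[:,:285]=0;b[:,340:]=0;b[:225]=0;b[270:]=0
ys,xs=np.nonzero(b);dd=np.median(d[b>0])
P=(np.c_[xs,ys,np.ones(len(xs))]@np.linalg.inv(c["camera_matrix"]).T*d[ys,xs,None])@T[:3,:3].T+T[:3,3]
print("button",np.median(P,0),(P.max(0)+P.min(0))/2,P.min(0),P.max(0), np.percentile(P[:,2],[5,50,95]))
print("nuts",castw(np.array([[366,79],[336,154],[311,213.]]),.030))
print("corners",castw(np.array([[298,3],[363,261.]]),.006))
E
```

```text
[(np.float64(520.9), np.float64(136.9)), (np.float64(520.9), np.float64(114.1)), (np.float64(521.1), np.float64(100.5)), (np.float64(520.7), np.float64(92.3)), (np.float64(520.7), np.float64(84.4)), (np.float64(520.9), np.float64(75.9)), (np.float64(520.8), np.float64(67.4)), (np.float64(516.0), np.float64(60.6)), (np.float64(510.7), np.float64(54.7)), (np.float64(498.9), np.float64(44.6)), (np.float64(477.9), np.float64(29.8)), (np.float64(472.1), np.float64(23.4)), (np.float64(466.9), np.float64(16.0)), (np.float64(466.0), np.float64(6.2)), (np.float64(466.0), np.float64(-4.1)), (np.float64(466.5), np.float64(-18.7))]
button [ 0.46663408 -0.07131046  0.02710292] [0.45995663 0.01039007 0.2216342 ] [ 0.43933374 -0.09034124  0.01660497] [0.48057953 0.11112138 0.42666342] [0.01988444 0.02710292 0.02860147]
nuts [[ 0.52160753  0.12120609]
 [ 0.49350747  0.04249027]
 [ 0.46702766 -0.02707879]]
corners [[ 0.45056056  0.19667021]
 [ 0.53777282 -0.10173109]]
```

```bash
python3 - <<'E'
from h import *
C=np.array([.4955,.048]);z=.076
M=[(.028,.072),(.028,.043),(.028,.015),(0,-.0075),(-.028,-.030),(-.028,-.075)]
robot.move_pose([*(C+M[0]),.2],[np.pi,0,np.pi/2])
for m in M:
    robot.movel([*(C+m),z],rate=.08);robot.pause(.15)
    s=robot.sense();print(round(s["t"],2),s["tool_pos"]-[*(C+m),z],np.round(s["force"],2))
b=C+[-.028,-.123]
robot.movel([*b,z],rate=.08)
hit=robot.movel([*b,.038],rate=.015,contact_N=8);s=robot.sense();print(hit,s["tool_pos"],s["force"])
robot.pause(.3);s=robot.sense();print(s["tool_pos"],s["force"],s["t"])
E
```

```text
6.62 [3.34768953e-04 5.84475358e-05 4.64448183e-04] [-0.08  0.   -0.11]
7.28 [2.40176309e-05 3.72472478e-05 1.16716848e-07] [-0.98 -0.16  0.16]
7.92 [2.71210931e-05 4.15247701e-05 3.35891161e-05] [-0.68  1.21 -0.66]
8.68 [4.65223608e-04 9.56120252e-05 2.31252150e-04] [ 0.02  1.   -0.1 ]
9.43 [4.29590713e-04 6.85719978e-05 1.99209229e-04] [ 1.37  0.73 -0.65]
10.28 [-2.79213222e-05  3.19706768e-04 -2.57754287e-05] [-0.11 -0.22 -0.36]
True [ 0.46749086 -0.07497441  0.04111232] [-0.40426891 -0.42855281  5.10310205]
[ 0.46750458 -0.07499281  0.04111397] [-0.82670932  0.0714012   5.54226842] 13.4167
```

```bash
python3 - <<'E'
from h import *
s=robot.sense();x,y,z=s["tool_pos"]
hit=robot.movel([x,y,z-.002],rate=.01,contact_N=12)
robot.pause(.3);s=robot.sense();print(hit,s["tool_pos"],s["force"])
for h in(.043,.045,.0465):
    robot.movel([x,y,h],rate=.02);robot.pause(.2);s=robot.sense();print(h,s["force"])
robot.movel([x,y,.2]);robot.pause(.5)
robot.movel([.44,.03,.30]);robot.pause(.3);s=robot.sense();print(s["t"],s["force"])
p,d=robot.get_image("wrist");cv2.imwrite("pics/w2.png",p)
E
```

```text
True [ 0.46756199 -0.07500755  0.04106056] [-1.11215568  1.20940406  6.95165344]
0.043 [-1.37670058 -0.48443278  3.67901888]
0.045 [-0.35465286 -0.08805505  2.1491059 ]
0.0465 [ 1.02966047 -0.05732781  0.93503227]
18.4167 [ 0.62755071 -0.3110018  -0.62576877]
```

View pics/w2.png

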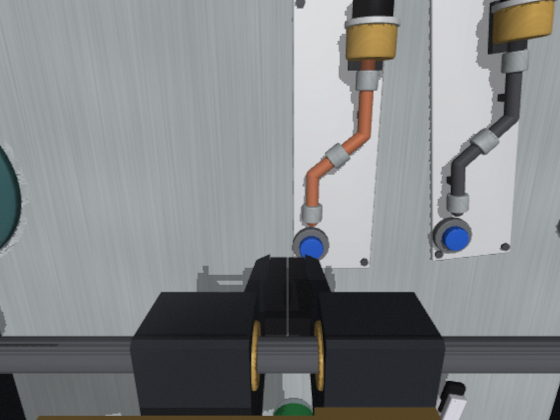

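The button behaved like a spring down to a hard stop about 6 mm below its top. In the last picture it is up again at (311,247) and nothing has moved, so I'm handing in.

```bash
python3 -c "
from cell import robot
print(robot.job_done())"
```

```text
the job is handed in; nothing more can be done
None
```

I handed in the job: the fingertips followed the copper pipe past all six marks in order, about 18–23 mm above it, then pressed the blue button to its stop (about 6 mm) and released it; no contact showed along the pipe and nothing moved in the wrist view, but the judge returned no verdict.

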